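# Prise the nested sleeves apart and sort them by size

### The arm

A 6-joint arm with a two-finger parallel gripper is mounted at the origin on a cart in front of the work surface, level with it; the furniture and walls round the work are solid. World frame = base frame: x ahead of the robot, y to its left, z up, the work surface at z = 0. Lengths are in m, angles in rad, forces in N, time in s.
With the tool pointing down it reaches from about 0.275 to 0.825 m from the base axis. Payload 4.9 kg.
Tool frame: the origin (TCP) lies between the finger pads; the fingertips stand 17 mm ahead of it and the grasp point (between the pads) lies 2 mm behind it; z points along the fingers, y is the line along which they close (so a half turn about z gives the same grasp; the last joint's range is limited). The gripper opens to 85 mm and grips with 20 to 120 N. Pads are 22 mm wide; open, the fingers measure 114 mm over their backs; the gripper's body (76 mm by 85 mm) begins 54 mm behind the grasp point. The pads swing forward as they close: fully open they stand 13 mm farther back than shut.
Start: joints at [-1.425, 0.326, -0.193, 1.052, 0, 1.437], TCP at [0.152, -0.529, 0.248] pointing down, gripper open.
Joint ranges: [-2.65, 2.65], [-0.97, 1.79], [-1.3, 1.35], [-1.93, 2.1], [-1.47, 1.37], [-3.14, 3.14]. Speed limits (rad/s): [2.57, 2.57, 3.14, 3.14, 3.14, 3.14].

### API

Orientations are given as a unit quaternion [w, x, y, z].
In Python, from rig import arm gives the robot as it stands.
- The arm moves only by the tool drive_effector, called after "Emit:" by a JSON object that holds its "api" and its "payload", one argument or row to a line. Schema: {"type":"object","properties":{"steps":{"type":"array","items":{"type":"number"},"minItems":6,"maxItems":72},"finger_gap":{"type":"number"},"grip_n":{"type":"number"},"only":{"type":"string"},"quiet":{"type":"boolean"},"lines":{"type":"string"}},"required":["steps"],"additionalProperties":false}. steps is one flat list of numbers that holds 1 to 12 rows one after another, with no inner brackets; each row has 6 numbers: dx, dy, dz in shares of the most that a row can go, 1 being 62.5 mm, then a rotation vector rx, ry, rz in units of 0.1 rad; each row shifts and turns the commanded pose from where the row before left it, along the tool's axes as they then stand; what a row does not reach is not made up. A row lasts 1/8 s, in which the tool goes at most 0.0625 m and 0.188 rad, less where a joint would pass 70% of its speed; a pose out of reach is approached as far as the arm can. finger_gap is the opening from 0.0 (shut) to 1.0 (fully open), set as the call begins (left out keeps the last). The fingers move at their own pace and stop on an object; grip_n is the grip in N (left out, the last holds). Time passes only in rows, so rows that do not move let the fingers close. The tool returns the time, the measured TCP pose, the force, the opening and the grip force at its end. only (a regular expression) keeps the lines of the reply that match it, lines (a string "A,B") keeps lines A to B, and quiet returns only ok. Input that does not fit is refused with a message, and nothing moves.
- arm.state(): the state, without advancing time (a new reading comes with each control period).
- arm.get_image(name): name is "side" or "top"; returns the picture (384x512x3 uint8, red, green, blue); there is no depth.
- arm.camera_model(name): a dict with "camera_matrix" (3x3 intrinsics, pixels), "eye" and "orientation" of the camera in the world. Camera axes: x right, y down, z forward; pixel columns grow to the right and rows downward; lengths in m; the calibration is good to about 2 mm. A picture is of the moment at which its call begins. camera_model takes no time and is no camera call.
- arm.hand_in(): hands the job in; it is judged then, once.
The state is a dict: "time": time; "joints": joint angles; "qvel": joint speeds; "joint_torque": joint torques, N m; "tool_pos": TCP position; "ee_rot": TCP orientation; "force": force on the tool from outside, world axes, zero at the start; "wrist_torque": the same for the moment, N m; "width": opening from 0.0 (shut) to 1.0 (fully open); "grip_force": force on a finger pad.
Only numpy, scipy, OpenCV 4.12 (cv2) and the standard library are available. Lean on these libraries where they do the work, as an engineer would, in place of code of your own. Each camera call takes 0.05 s, during which the arm holds its last target. There are 200 camera calls.

### The job

Three steel sleeves are stuck inside one another in the leaning stand. Draw the smallest one straight out along its own axis while the middle one stays seated, and stand it upright in the smaller tray; only then draw the middle one out and stand it upright in the bigger tray. The largest sleeve stays fully seated in the stand; do not move the guide pillar, hex key or parallel.

Things in the scene. Friction and masses are not known exactly. Their poses are not given: they have to be found in the camera images.
- stand: grey steel bracket fixed to the table, its base plate 170 x 150 x 12 mm; a tube open at the top is bolted between two cheeks and leans 27 degrees from vertical towards the stand's -x side (the robot's side). Origin under the base (the base plate's middle is 5 mm along +x), z up, the lean is in the x-z plane; cheek tops 83 mm above the table
- stand_seat (a point): the middle of the floor of the stand's leaning tube, where the underside of the largest sleeve rests; the tube reaches 34 mm above it along the leaning axis. Its orientation is that of the stand (upright), not of the tube
- sleeve_large: largest sleeve: plain steel cup, 60 mm long, 69 mm across, bore 57 mm wide and 54 mm deep; it sits in the leaning tube and is held there by the tube's sprung pads (about 30 to 45 N along the axis). Origin: centre of its closed underside, z along its axis to the open end. It stays in the stand
- sleeve_medium: middle sleeve: steel cup 90 mm long, 0.25 kg; collar 62 mm wide on its top 33 mm, body below 55, lowest 34 mm 51 wide; bore 45 wide, 84 deep. Origin: centre of closed underside, z along its axis to the open end (leans with the nest). Seated: 6 mm along z from the largest, its collar 3 mm above the largest's rim. Sprung pads hold it (13-20 N at first, free after 20 mm); clear after 54 mm
- sleeve_small: smallest sleeve: steel plug 120 mm long, 0.2 kg; collar 48 mm wide on its top 33 mm, body below 42, lowest 62 mm 37 wide; shallow recess on top. Origin: centre of underside, z along its axis to the collar (leans with the nest). Seated: 6 mm along z from the middle one, its collar 3 mm above the middle's rim. Sprung pads hold it (8-13 N at first, free after 20 mm); clear after 84 mm
- tray_small: the smaller square aluminium tray, fixed, 120 x 120 mm outside, 18 mm high, walls and floor 4 mm thick; origin under its centre, z up
- tray_big: the bigger square aluminium tray, fixed, 160 x 160 mm outside, 18 mm high, walls and floor 4 mm thick; origin under its centre, z up
- guide_pillar_b: loose steel guide pillar standing upright, 28 mm across, 115 mm high; origin under its centre; leave it
- hex_key_12: loose black hex key lying flat, 52 x 132 x 12 mm; leave it
- parallel_a: loose steel parallel lying flat, 14 x 110 x 22 mm; leave it

How it is judged:
By the outcome, as a careful person would: the job done as asked, in the order asked, and still so for the second after the job is handed in, with the robot touching nothing.
It also fails if it takes over 58 s, if anything falls off the work surface, if the arm or the gripper's body presses on something with over 40 N, if the wrist force passes 120 N, or if a joint passes its speed limit or range.

## Working session

There is one attempt and no reset: what is moved stays moved. The work goes in short steps, Python scripts to look and compute and a tool call to move; the robot and the scene stay as the last step left them, time stands still between calls to the robot, and variables do not carry over. Pictures are saved under pics/ and viewed, at most 10 in all, crops included, and the job is handed in when it is done.

```bash
ls; mkdir -p pics; python3 - <<'E'
from rig import arm
import cv2
for n in("side","top"):
    cv2.imwrite(f"pics/{n}0.png",arm.get_image(n)[:,:,::-1]); print(n,arm.camera_model(n))
print(arm.state())
E
```

```text
pics
rig.py
side {'camera_matrix': array([[358.81386777,   0.        , 253.2330525 ],
       [  0.        , 358.81386777, 194.96509556],
       [  0.        ,   0.        ,   1.        ]]), 'eye': array([0.24364955, 0.9184588 , 0.36024426]), 'orientation': array([ 0.11997985, -0.16975525,  0.80627266, -0.5538162 ])}
top {'camera_matrix': array([[490.13888651,   0.        , 254.72786768],
       [  0.        , 490.13888651, 195.5854034 ],
       [  0.        ,   0.        ,   1.        ]]), 'eye': array([0.43621386, 0.19690879, 1.23215475]), 'orientation': array([-0.04639786,  0.7153437 , -0.69562388,  0.04730812])}
{'time': 0.1, 'joints': array([-1.42517163e+00,  3.26880682e-01, -1.93469845e-01,  1.05203103e+00,
        3.89649090e-05,  1.43661333e+00]), 'qvel': array([-0.00030451, -0.00315991,  0.00086283, -0.00070268, -0.00035237,
       -0.00063385]), 'joint_torque': array([ 4.73805412e-04, -4.44240868e+01,  2.63038105e+01,  7.93426152e-03,
       -1.77609527e-04,  1.54796214e-05]), 'tool_pos': array([ 0.15185177, -0.52810304,  0.24757952]), 'ee_rot': array([-7.92711353e-04,  9.90229100e-01,  1.39447841e-01,  1.49477332e-05]), 'force': array([-1.1400727 , -0.49278025,  0.08423691]), 'wrist_torque': array([ 0.04030298, -0.01012974,  0.01674098]), 'grip_force': 0.0, 'width': 1.0009911011862596}
```

View pics/side0.png

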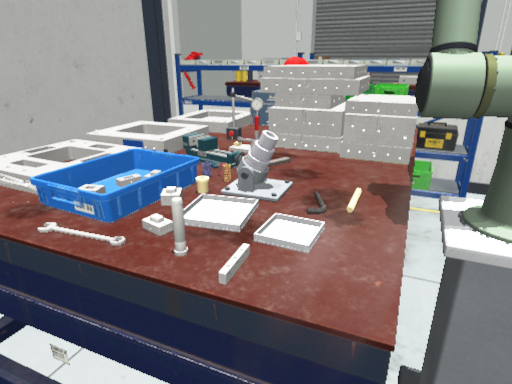

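View pics/top0.png

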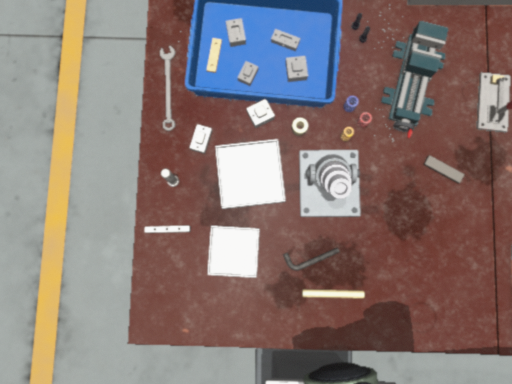

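Top view: stand plate around (330,183) with the nest top near (341,188), big tray (250,173), small tray (234,251), pillar (170,177), hex key (312,258). Side view: nest top (271,136), trays (220,212) and (290,232). Next, zoomed crops of the nest.

```bash
cat > h.py <<'E'
import numpy as np,cv2
from scipy.spatial.transform import Rotation as R
from rig import arm
def rot(q): return R.from_quat([q[1],q[2],q[3],q[0]])
def ray(n,uv):
    c=arm.camera_model(n); d=np.linalg.solve(c["camera_matrix"],[uv[0],uv[1],1.]); d=rot(c["orientation"]).apply(d)
    return c["eye"],d/np.linalg.norm(d)
def onz(n,uv,z):
    e,d=ray(n,uv); return e+d*(z-e[2])/d[2]
def tri(a,b):
    (e,d),(f,g)=ray("top",a),ray("side",b)
    s=np.linalg.lstsq(np.c_[d,-g],f-e,rcond=None)[0]; p,q=e+s[0]*d,f+s[1]*g
    return (p+q)/2,np.linalg.norm(p-q)
def proj(n,P):
    c=arm.camera_model(n); p=rot(c["orientation"]).inv().apply(np.asarray(P)-c["eye"]); p=p@c["camera_matrix"].T
    return p[...,:2]/p[...,2:]
def pose():
    s=arm.state(); return s["tool_pos"],rot(s["ee_rot"])
E
python3 - <<'E'
import cv2,numpy as np
t=cv2.imread("pics/top0.png");s=cv2.imread("pics/side0.png")
a=cv2.resize(t[145:220,295:365],None,fx=8,fy=8,interpolation=cv2.INTER_CUBIC)[:600]
b=cv2.resize(s[125:200,220:295],None,fx=8,fy=8,interpolation=cv2.INTER_CUBIC)
cv2.imwrite("pics/tc.png",a);cv2.imwrite("pics/sc.png",b)
E
```

```text
(no output)
```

View pics/tc.png

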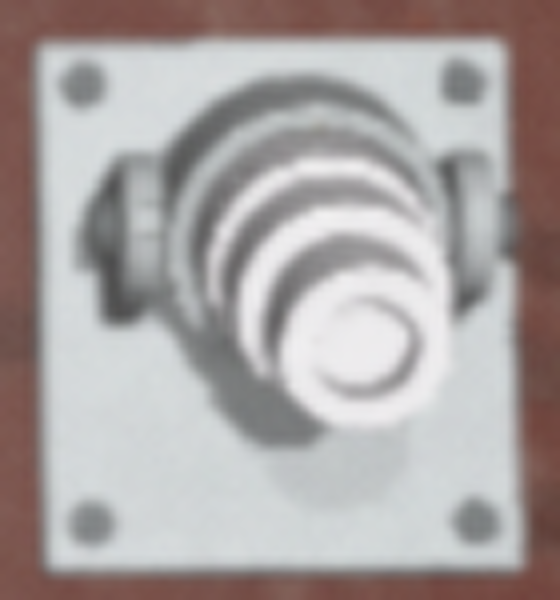

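View pics/sc.png

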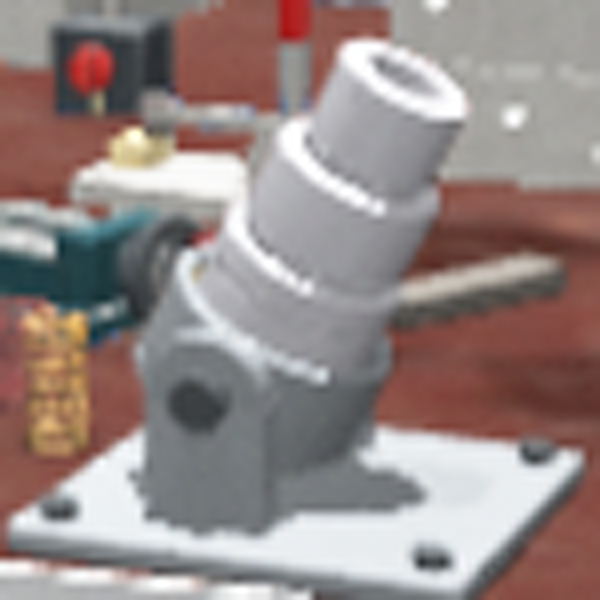

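Top crop: plate corners near crop (40,45),(508,40),(525,570),(50,575), small sleeve's top disc centred at (365,348). Side crop: its top ellipse centred near (402,83), the nest leaning to the right (towards the robot).

```bash
python3 - <<'E'
from h import *
f=lambda c,o:(np.array(c)+.5)/8-.5+o
T=lambda c:f(c,[295,145]); S=lambda c:f(c,[220,125])
P,e=tri(T((365,348)),S((402,83))); print("top",P,e)
# rims of medium / large collars not fully visible; plate corners from top, z=12mm
C=np.array([onz("top",T(c),.012) for c in((40,42),(508,38),(526,570),(48,575))]); print(C)
x=C[0]+C[1]-C[2]-C[3]; yaw=np.arctan2(x[1],x[0]); m=C.mean(0); print("yaw",np.degrees(yaw),"mid",m,np.linalg.norm(x)/2,np.linalg.norm(C[0]+C[3]-C[1]-C[2])/2)
X=np.array([np.cos(yaw),np.sin(yaw),0]);Y=np.array([-X[1],X[0],0])
print("top in stand",(P-m)@X+.005,(P-m)@Y,P[2])
# side view plate corners
for c in((10,540),(375,425),(585,455),(460,592)): print(onz("side",S(c),.012))
top,side=cv2.imread("pics/top0.png"),cv2.imread("pics/side0.png")
def trays(n,img,z):
    hsv=cv2.cvtColor(img,cv2.COLOR_BGR2HSV); m=((hsv[...,1]<45)&(hsv[...,2]>150)).astype(np.uint8)
    for c in cv2.findContours(m,cv2.RETR_EXTERNAL,cv2.CHAIN_APPROX_NONE)[0]:
        if cv2.contourArea(c)>900:
            h=cv2.convexHull(c); q=cv2.approxPolyDP(h,.05*cv2.arcLength(h,True),True)[:,0]
            if len(q)==4 and q[:,1].max()<300 and q[:,1].min()>100: 
                W=np.array([onz(n,p,z) for p in q]); print(n,q.tolist(),W.mean(0)[:2],np.linalg.norm(W-np.roll(W,1,0),axis=1))
trays("top",top,.018);trays("side",side,.018)
E
```

```text
top [0.60050247 0.00915312 0.16209739] 0.0011191080422584341
[[ 0.71962727  0.0868517   0.012     ]
 [ 0.72516575 -0.0620064   0.012     ]
 [ 0.55543604 -0.06760785  0.012     ]
 [ 0.54968304  0.08169352  0.012     ]]
yaw 1.8143147270689963 mid [0.63747803 0.00973274 0.012     ] 0.1699221536221651 0.14918660002455458
top in stand -0.031975373244936094 0.0005913371472173594 0.1620973860880873
[0.70684611 0.10371665 0.012     ]
[ 0.63821918 -0.06403698  0.012     ]
[ 0.55221293 -0.06150801  0.012     ]
[0.54632132 0.08835252 0.012     ]
top [[212, 225], [259, 229], [256, 277], [207, 274]] [0.45892757 0.245996  ] [0.12045492 0.11690502 0.11756984 0.12008049]
top [[357, 150], [359, 215], [301, 215], [300, 150]] [0.63729937 0.01160524] [0.14437824 0.16517754 0.14432675 0.16511618]
top [[277, 139], [285, 200], [222, 208], [215, 146]] [0.65514081 0.21168371] [0.15821677 0.15718581 0.15836145 0.15902724]
side [[253, 234], [274, 213], [324, 221], [308, 252]] [0.455283   0.25718339] [0.12771214 0.11796525 0.11842471 0.14714062]
side [[143, 226], [167, 186], [258, 199], [183, 255]] [0.70117586 0.26758015] [0.16595231 0.26128017 0.27955646 0.31506422]
side [[506, 117], [489, 183], [470, 181], [484, 116]] [-0.07619797 -0.97101106] [0.11456707 1.46443388 0.0480679  1.45071809]
```

```bash
cat >> h.py <<'E'
P=np.array([.6005,.0092,.1621]); yaw=np.radians(1.8)
X=np.array([np.cos(yaw),np.sin(yaw),0]);Y=np.array([-X[1],X[0],0]);Z=np.array([0,0,1.])
a=-np.sin(np.radians(27))*X+np.cos(np.radians(27))*Z
Rg=R.from_matrix(np.c_[np.cross(Y,a),-Y,-a]); Rd=R.from_matrix(np.c_[X,-Y,-Z])
np.set_printoptions(precision=4,suppress=True)
def delta(p,Rt):
    p0,R0=pose(); print("tool d",R0.inv().apply(np.asarray(p)-p0),"rotvec",(R0.inv()*Rt).as_rotvec())
E
python3 - <<'E'
from h import *
delta(P+.09*a,Rg)
# tray rim heights: matching corners top/side
for t,s in (((212,225),(324,221)),((259,229),(308,252)),((207,274),(274,213)),((277,139),(143,226)),((222,208),(258,199))): print(t,tri(t,s))
for w in ((.52,.246,.018),(.459,.186,.018),(.655,.212,.018)): print(proj("side",np.array(w)))
E
```

```text
tool d [ 0.54   -0.4025  0.0061] rotvec [-0.0601  0.4687  0.2434]
(212, 225) (array([0.4487, 0.2852, 0.0633]), np.float64(0.14125524981174623))
(259, 229) (array([ 0.4784,  0.1744, -0.0802]), np.float64(0.08778746433339797))
(207, 274) (array([0.4343, 0.3147, 0.0809]), np.float64(0.06615370902479188))
(277, 139) (array([ 0.8293,  0.1845, -0.0832]), np.float64(0.14451677935002327))
(222, 208) (array([0.5422, 0.268 , 0.0792]), np.float64(0.03411288428189377))
[263.464  221.6004]
[297.8052 215.8805]
[217.9555 206.8767]
```

The rows are not in the units I measure in: shifts go in shares of 62.5 mm and turns go in units of 0.1 rad. I convert before sending: 0.045 m is 0.72, -0.0335 m is -0.536.

Emit:
{"api": "drive_effector", "payload": {
  "steps": [0.72, -0.536, 0, 0, 0, 0, 0.72, -0.536, 0, 0, 0, 0, 0.72, -0.536, 0, 0, 0, 0, 0.72, -0.536, 0, 0, 0, 0, 0.72, -0.536, 0, 0, 0, 0, 0.72, -0.536, 0, 0, 0, 0, 0.72, -0.536, 0, 0, 0, 0, 0.72, -0.536, 0, 0, 0, 0, 0.72, -0.536, 0, 0, 0, 0, 0.72, -0.536, 0, 0, 0, 0, 0.72, -0.536, 0, 0, 0, 0, 0.72, -0.536, 0.096, 0, 0, 0],
  "finger_gap": 1.0
}}

```text
time: 1.6
tool_pos: [0.561, 0.0085, 0.2423]
ee_rot: [0.0, 0.99, 0.14, 0.0]
force: [0.8, -1.3, -0.6]
width: 0.999
grip_force: 0.0
```

Emit:
{"api": "drive_effector", "payload": {
  "steps": [0, 0, 0, -0.15, 1.17, 0.61, 0, 0, 0, -0.15, 1.17, 0.61, 0, 0, 0, -0.15, 1.17, 0.61, 0, 0, 0, -0.15, 1.17, 0.61, 0, 0, 0, 0, 0, 0, 0, 0, 0, 0, 0, 0]
}}

```text
time: 2.35
tool_pos: [0.5608, 0.0067, 0.2431]
ee_rot: [-0.003, 0.972, 0.016, 0.233]
force: [0.9, 0.2, 0.7]
width: 1.001
grip_force: 0.0
```

```bash
python3 - <<'E'
from h import *
delta(P+.09*a,Rg)
for t,s in (((212,225),(253,234)),((259,229),(274,213)),((256,277),(324,221))): print(t,tri(t,s))
cv2.imwrite("pics/s1.png",cv2.resize(arm.get_image("side")[60:210,170:370,::-1],None,fx=4,fy=4,interpolation=2))
E
```

```text
tool d [-0.0014 -0.0013  0.0003] rotvec [0.0016 0.001  0.001 ]
(212, 225) (array([0.5215, 0.3016, 0.013 ]), np.float64(0.0012087394883768033))
(259, 229) (array([0.5166, 0.1851, 0.0147]), np.float64(0.002791495571844924))
(256, 277) (array([0.3973, 0.1889, 0.0177]), np.float64(0.0004341429211194167))
```

View pics/s1.png

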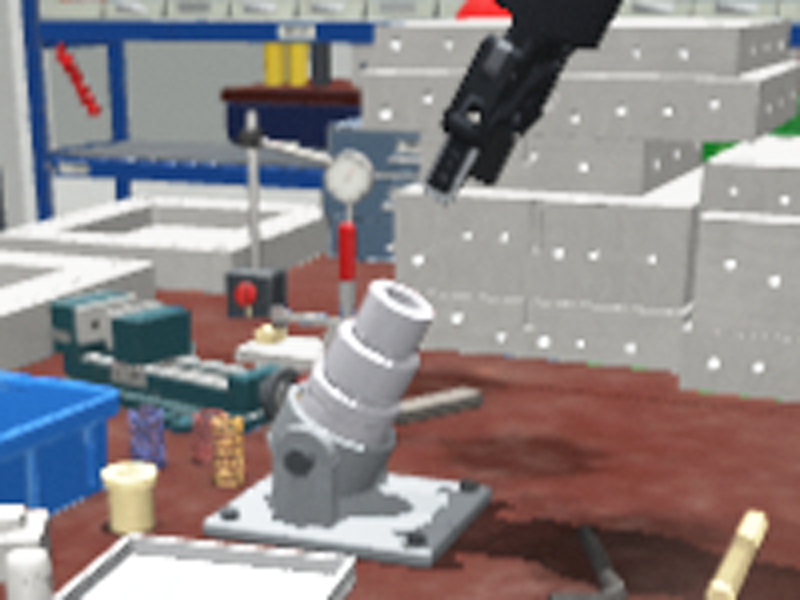

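Fingers (tips at crop (445,198) and (485,180)) are in line with the nest axis above the small sleeve (400,297). Descending along the axis.

Emit:
{"api": "drive_effector", "payload": {
  "steps": [-0.016, -0.016, 0.32, 0, 0, 0, 0, 0, 0.32, 0, 0, 0, 0, 0, 0.32, 0, 0, 0, 0, 0, 0.24, 0, 0, 0, 0, 0, 0.24, 0, 0, 0, 0, 0, 0.16, 0, 0, 0, 0, 0, 0, 0, 0, 0, 0, 0, 0, 0, 0, 0]
}}

```text
time: 3.4
tool_pos: [0.6044, 0.0091, 0.1531]
ee_rot: [-0.003, 0.972, 0.015, 0.233]
force: [0.1, -0.3, 0.5]
width: 1.001
grip_force: 0.0
```

```bash
python3 - <<'E'
from h import *
delta(P-.01*a,Rg)
p,_=pose()
for k in (-.01,0,.01,.02,.03): print(k,proj("side",p-k*a),proj("top",p-k*a))
A=cv2.resize(arm.get_image("side")[80:180,220:320,::-1],None,fx=5,fy=5,interpolation=2)
cv2.imwrite("pics/s2.png",A)
E
```

```text
tool d [ 0.0006 -0.0002  0.0002] rotvec [0.0016 0.0003 0.0002]
-0.01 [269.8569 134.9699] [340.3546 188.6033]
0 [268.2653 138.0715] [339.5949 187.1721]
0.01 [266.6891 141.1431] [338.8481 185.7655]
0.02 [265.1281 144.185 ] [338.114  184.3828]
0.03 [263.5821 147.1978] [337.3923 183.0233]
```

View pics/s2.png

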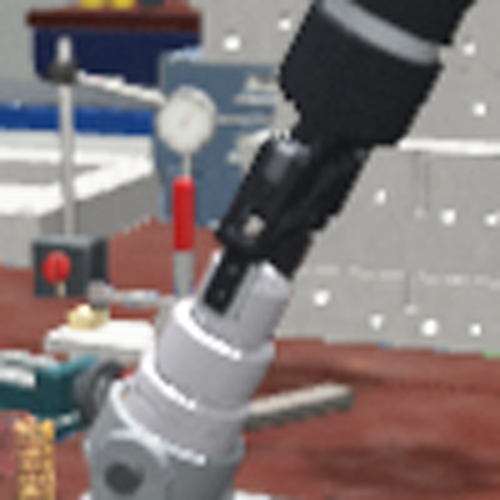

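The near fingertip (215,310) sits beside the small collar, above the middle rim. Going 3 mm deeper and closing.

Scaled: 0.003 m is 0.048, 0.0005 m is 0.008.

Emit:
{"api": "drive_effector", "payload": {
  "steps": [0.008, 0, 0.048, 0, 0, 0, 0, 0, 0, 0, 0, 0]
}}

```text
time: 3.7
tool_pos: [0.6062, 0.0091, 0.1505]
ee_rot: [-0.003, 0.972, 0.015, 0.233]
force: [-1.0, 0.1, -0.6]
width: 0.999
grip_force: 0.0
```

Emit:
{"api": "drive_effector", "payload": {
  "steps": [0, 0, 0, 0, 0, 0, 0, 0, 0, 0, 0, 0, 0, 0, 0, 0, 0, 0, 0, 0, 0, 0, 0, 0, 0, 0, 0, 0, 0, 0, 0, 0, 0, 0, 0, 0, 0, 0, 0, 0, 0, 0, 0, 0, 0, 0, 0, 0],
  "finger_gap": 0,
  "grip_n": 70
}}

```text
time: 4.7
tool_pos: [0.606, 0.0094, 0.1507]
ee_rot: [-0.003, 0.972, 0.015, 0.233]
force: [-4.3, 1.7, 5.8]
width: 0.547
grip_force: 70.7
```

Emit:
{"api": "drive_effector", "payload": {
  "steps": [0, 0, -0.048, 0, 0, 0, 0, 0, -0.064, 0, 0, 0, 0, 0, -0.08, 0, 0, 0]
}}

```text
time: 5.08
tool_pos: [0.5998, 0.0091, 0.1595]
ee_rot: [-0.003, 0.973, 0.015, 0.232]
force: [4.4, 0.1, -10.7]
width: 0.546
grip_force: 73.4
```

Emit:
{"api": "drive_effector", "payload": {
  "steps": [0, 0, -0.096, 0, 0, 0, 0, 0, -0.096, 0, 0, 0, 0, 0, -0.096, 0, 0, 0, 0, 0, 0, 0, 0, 0]
}}

```text
time: 5.58
tool_pos: [0.5926, 0.0087, 0.1777]
ee_rot: [-0.003, 0.972, 0.015, 0.234]
force: [-0.4, 0.1, -2.5]
width: 0.548
grip_force: 73.7
```

```bash
python3 - <<'E'
from h import *
delta(P+.017*a,Rg)
cv2.imwrite("pics/s3.png",cv2.resize(arm.get_image("side")[80:180,220:320,::-1],None,fx=5,fy=5,interpolation=2))
E
```

```text
tool d [-0.0001 -0.0003  0.0005] rotvec [ 0.0018 -0.0005  0.0002]
```

View pics/s3.png

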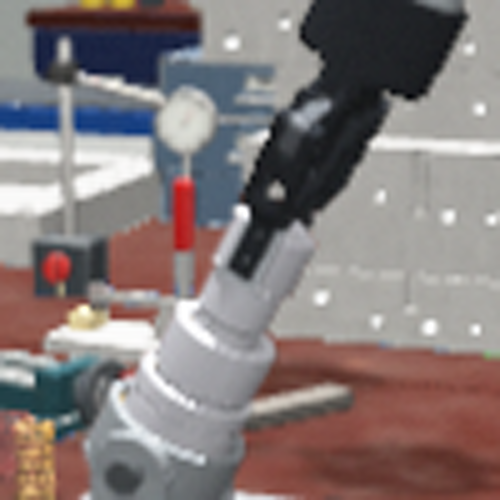

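The small sleeve has come up about 30 mm; the middle rim (still at (180,310)–(240,355)) has not moved. Drawing the rest.

Scaled: -0.015 m is -0.24, -0.012 m is -0.192.

Emit:
{"api": "drive_effector", "payload": {
  "steps": [0, 0, -0.192, 0, 0, 0, 0, 0, -0.24, 0, 0, 0, 0, 0, -0.24, 0, 0, 0, 0, 0, -0.24, 0, 0, 0, 0, 0, -0.24, 0, 0, 0, 0, 0, -0.192, 0, 0, 0, 0, 0, 0, 0, 0, 0]
}}

```text
time: 6.5
tool_pos: [0.5548, 0.0076, 0.2532]
ee_rot: [-0.003, 0.972, 0.015, 0.234]
force: [0.5, -0.0, -2.5]
width: 0.551
grip_force: 73.8
```

```bash
python3 - <<'E'
from h import *
p0,R0=pose(); print(p0)
# lowest small-sleeve corner; place target in small tray: TCP 13mm below top -> z .004+.120-.013
t=np.array([.459,.246,.111])
print("yaw-free upright rot", (R0.inv()*Rd).as_rotvec()); print("after upright, tool d to 60mm above", Rd.inv().apply(t+[0,0,.06]-p0))
E
```

```text
[0.5548 0.0076 0.2532]
yaw-free upright rot [ 0.002  -0.4728 -0.0002]
after upright, tool d to 60mm above [-0.0882 -0.2413  0.0822]
```

Scaled: -0.04 m is -0.64, -0.03 m is -0.48, -0.0946 rad is -0.946.

Emit:
{"api": "drive_effector", "payload": {
  "steps": [0, -0.32, -0.08, 0, 0, 0, 0, -0.48, -0.08, 0, 0, 0, 0, -0.64, 0, 0, 0, 0, 0, -0.64, 0, 0, 0, 0, 0, -0.48, 0, 0, -0.946, 0, 0, -0.48, 0, 0, -0.946, 0, 0, -0.48, 0, 0, -0.946, 0, 0, -0.32, 0, 0, -0.946, 0, 0, 0, 0, 0, -0.946, 0, 0, 0, 0, 0, 0, 0, 0, 0, 0, 0, 0, 0]
}}

```text
time: 7.88
tool_pos: [0.5426, 0.1656, 0.2608]
ee_rot: [-0.012, 0.997, 0.078, -0.002]
force: [0.1, -0.2, -2.7]
width: 0.548
grip_force: 74.0
```

```bash
python3 - <<'E'
from h import *
t=np.array([.459,.246,.111]); delta(t+[0,0,.05],Rd)
E
```

```text
tool d [-0.0699 -0.09    0.1022] rotvec [-0.0247  0.0035  0.1251]
```

Scaled: 0.025 m is 0.4, 0.028 m is 0.448, 0.0625 rad is 0.625.

Emit:
{"api": "drive_effector", "payload": {
  "steps": [-0.28, -0.36, 0.08, 0, 0, 0, -0.28, -0.36, 0.24, 0, 0, 0, -0.28, -0.36, 0.4, 0, 0, 0, -0.28, -0.36, 0.448, 0, 0, 0, 0, 0, 0.24, 0, 0, 0, 0, 0, 0.224, 0, 0, 0, 0, 0, 0, -0.125, 0.02, 0.625, 0, 0, 0, -0.125, 0.02, 0.625, 0, 0, 0, 0, 0, 0, 0, 0, 0, 0, 0, 0]
}}

```text
time: 9.12
tool_pos: [0.4725, 0.164, 0.1637]
ee_rot: [-0.033, 0.997, 0.074, -0.005]
force: [0.1, 0.8, -2.7]
width: 0.55
grip_force: 74.0
```

```bash
python3 - <<'E'
from h import *
t=np.array([.459,.246,.111]); delta(t,Rd)
for n in("top","side"): cv2.imwrite(f"pics/{n}4.png",arm.get_image(n)[:,:,::-1])
a4=cv2.imread("pics/side4.png")[100:290,200:370];b4=cv2.imread("pics/top4.png")[125:315,190:360]
cv2.imwrite("pics/c4.png",cv2.resize(np.hstack([a4,b4]),None,fx=2.35,fy=2.35,interpolation=2))
E
```

```text
tool d [-0.0009 -0.0794  0.058 ] rotvec [-0.0655  0.009   0.1176]
```

View pics/c4.png

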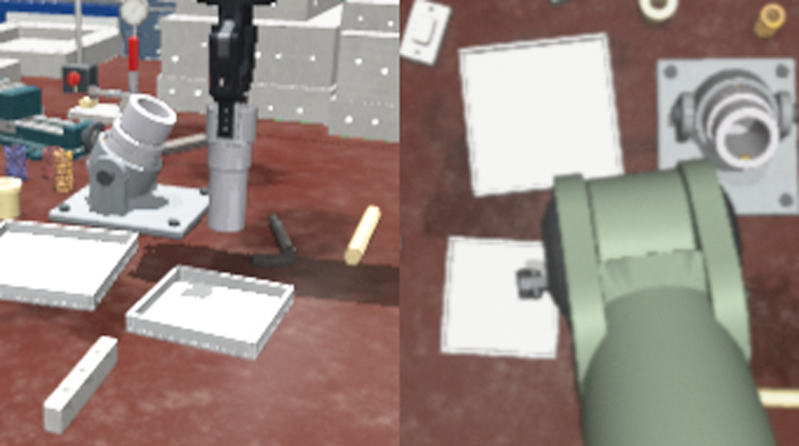

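The sleeve hangs upright, not yet over the small tray (tool stopped at y≈0.164), and the middle sleeve is still seated, bore open at the top-right. Something limits the motion; checking the joints.

```bash
python3 - <<'E'
from h import *
s=arm.state(); print(s["joints"],s["qvel"])
print(proj("side",s["tool_pos"]+[0,0,-.107]))
E
```

```text
[ 0.1493  0.3115 -0.4512  0.8138  0.0658  3.1406] [ 0.0068  0.0013 -0.0047  0.0009 -0.0011  0.0004]
[295.8494 196.4544]
```
Joint 6 at its limit 3.14. Yaw should rotate with arm. joint1 rotates; tool yaw = f(j1 - j6) — start: j1=-1.425, j6=1.437, tool yaw 16°. Now at j1=.15 j6=3.14. So going to larger j1, j6 = π + ... at limit; need yaw to follow the arm: rotate tool about z to reduce j6. yaw world of tool x = j1 - j6 + const?: start yaw .28: -1.425-1.437+c=.28→c=3.14. now: .15-3.14+3.14=.15: tool x yaw: 2*.074=.15 ✓.. So yaw = j1 - j6 + π. For j1=.49 need yaw ≥ .5 at least; or flip half turn: yaw-π → j6 = j1+π - yaw... yaw=1.8°-π gives j6≈ 2π.. no; yaw+π → j6 = j1-yaw ≈ 0.5: comfortable. For the medium extraction, use flipped gripper (tool y = +Y), j6 ~0. For now: placing, rotate yaw to e.g. ~1.3 rad : j6=.49+3.14-1.3=2.3. World yaw increasing = tool z rotation negative (tool z down). So rotate tool by -1.1 about z. 6 rows of -.18. Is there clearance of gripper? Round, fine. First restore tilt: current tilt error -.0655 about x. Combined correction: rotvec to a target yaw=1.2 upright. Compute.

Scaled: -0.18 rad is -1.8.

Emit:
{"api": "drive_effector", "payload": {
  "steps": [0, 0, 0, 0, 0, -1.8, 0, 0, 0, 0, 0, -1.8, 0, 0, 0, 0, 0, -1.8, 0, 0, 0, 0, 0, -1.8, 0, 0, 0, 0, 0, -1.8, 0, 0, 0, 0, 0, 0]
}}

```text
time: 9.98
tool_pos: [0.4717, 0.1648, 0.1633]
ee_rot: [-0.032, 0.865, 0.5, 0.009]
force: [1.4, -0.4, -1.7]
width: 0.54
grip_force: 74.0
```

```bash
python3 - <<'E'
from h import *
p,R0=pose()
def up(R0):
    z=R0.apply([0,0,1]); c=np.cross(z,[0,0,-1]); return R0.inv().apply(c)
print(p,R0.as_matrix()[:,0],"tilt fix",up(R0),arm.state()["joints"])
r=R.from_rotvec(up(R0)); Rn=R0*r
print("after tilt, d",Rn.inv().apply(np.array([.459,.246,.161])-p))
E
```

```text
[0.4717 0.1648 0.1633] [0.499  0.8653 0.0476] tilt fix [-0.0456 -0.0476 -0.    ] [ 0.15    0.3116 -0.4515  0.8137  0.0657  2.2427]
after tilt, d [ 0.064  -0.0515  0.0023]
```

Emit:
{"api": "drive_effector", "payload": {
  "steps": [0, 0, 0, -0.456, -0.476, 0, 0.256, -0.208, 0, 0, 0, 0, 0.256, -0.208, 0, 0, 0, 0, 0.256, -0.208, 0, 0, 0, 0, 0.256, -0.2, 0.032, 0, 0, 0, 0, 0, 0, 0, 0, 0, 0, 0, 0, 0, 0, 0]
}}

```text
time: 10.85
tool_pos: [0.4588, 0.2453, 0.1612]
ee_rot: [0.0, 0.866, 0.501, -0.0]
force: [0.2, -0.0, -1.9]
width: 0.543
grip_force: 74.0
```

```bash
python3 - <<'E'
from h import *
p,R0=pose()
z=R0.apply([0,0,1]); print(p,z,"tilt fix",R0.inv().apply(np.cross(z,[0,0,-1])),"d",R0.inv().apply(np.array([.459,.246,.113])-p),arm.state()["joints"])
# check sleeve in views: where is the bottom expected / seen
im=arm.get_image("side"); cv2.imwrite("pics/c5.png",cv2.resize(im[110:270,230:370,::-1],None,fx=3.7,fy=3.7,interpolation=2)); print(proj("side",p-[0,0,.107]))
E
```

```text
[0.4588 0.2453 0.1612] [-0.0003 -0.0004 -1.    ] tilt fix [-0.0001  0.0005  0.    ] d [ 0.0008 -0.0002  0.0482] [ 0.3492  0.3496 -0.3992  0.8225 -0.0003  2.4419]
[290.2147 210.9308]
```

View pics/c5.png

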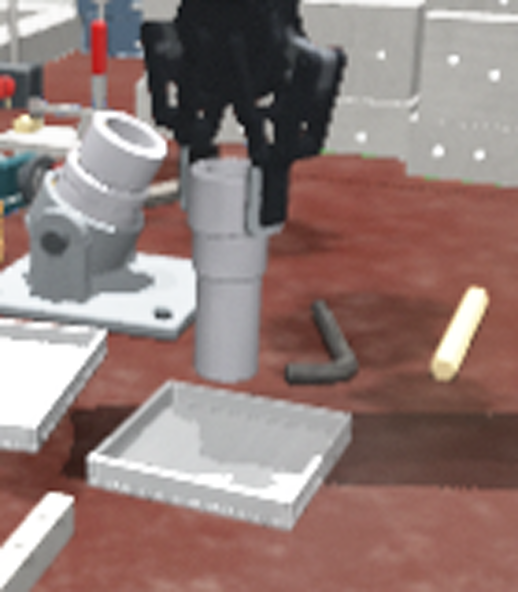

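The sleeve hangs upright with its underside at crop (227,375), matching the prediction, above the small tray. Lowering.

Scaled: 0.012 m is 0.192, 0.01 m is 0.16.

Emit:
{"api": "drive_effector", "payload": {
  "steps": [0, 0, 0.16, 0, 0, 0, 0, 0, 0.192, 0, 0, 0, 0, 0, 0.192, 0, 0, 0, 0, 0, 0.128, 0, 0, 0, 0, 0, 0.064, 0, 0, 0, 0, 0, 0, 0, 0, 0]
}}

```text
time: 11.65
tool_pos: [0.4587, 0.2455, 0.1149]
ee_rot: [-0.0, 0.865, 0.501, -0.0]
force: [-0.0, -0.1, -1.5]
width: 0.54
grip_force: 74.0
```

Emit:
{"api": "drive_effector", "payload": {
  "steps": [0, 0, 0.032, 0, 0, 0, 0, 0, 0.016, 0, 0, 0, 0, 0, 0, 0, 0, 0]
}}

```text
time: 12.02
tool_pos: [0.4589, 0.2456, 0.1123]
ee_rot: [-0.0, 0.865, 0.501, 0.0]
force: [-0.0, 0.2, -2.3]
width: 0.547
grip_force: 74.0
```

Emit:
{"api": "drive_effector", "payload": {
  "steps": [0, 0, 0.016, 0, 0, 0, 0, 0, 0.016, 0, 0, 0, 0, 0, 0, 0, 0, 0]
}}

```text
time: 12.4
tool_pos: [0.4588, 0.2455, 0.1102]
ee_rot: [-0.0, 0.865, 0.501, -0.0]
force: [-0.4, 0.2, -2.6]
width: 0.543
grip_force: 74.0
```

Emit:
{"api": "drive_effector", "payload": {
  "steps": [0, 0, 0.016, 0, 0, 0, 0, 0, 0, 0, 0, 0]
}}

```text
time: 12.65
tool_pos: [0.4588, 0.2455, 0.1092]
ee_rot: [-0.0, 0.865, 0.501, -0.0]
force: [-0.3, 0.7, -2.9]
width: 0.542
grip_force: 74.0
```

Emit:
{"api": "drive_effector", "payload": {
  "steps": [0, 0, 0.016, 0, 0, 0, 0, 0, 0.016, 0, 0, 0, 0, 0, 0, 0, 0, 0]
}}

```text
time: 13.02
tool_pos: [0.459, 0.2458, 0.108]
ee_rot: [-0.0, 0.865, 0.501, 0.0]
force: [-2.0, -0.6, 5.0]
width: 0.543
grip_force: 75.1
```

Emit:
{"api": "drive_effector", "payload": {
  "steps": [0, 0, 0.016, 0, 0, 0, 0, 0, 0, 0, 0, 0]
}}

```text
time: 13.28
tool_pos: [0.4591, 0.246, 0.1079]
ee_rot: [-0.0, 0.865, 0.501, 0.001]
force: [-4.8, -0.5, 13.0]
width: 0.542
grip_force: 76.0
```

Contact. Releasing and rising.

Scaled: -0.001 m is -0.016.

Emit:
{"api": "drive_effector", "payload": {
  "steps": [0, 0, -0.016, 0, 0, 0, 0, 0, 0, 0, 0, 0, 0, 0, 0, 0, 0, 0, 0, 0, 0, 0, 0, 0, 0, 0, 0, 0, 0, 0, 0, 0, 0, 0, 0, 0, 0, 0, 0, 0, 0, 0],
  "finger_gap": 1.0
}}

```text
time: 14.15
tool_pos: [0.4588, 0.2456, 0.1072]
ee_rot: [-0.0, 0.865, 0.501, -0.0]
force: [0.2, -0.3, 0.1]
width: 1.002
grip_force: 0.0
```

Emit:
{"api": "drive_effector", "payload": {
  "steps": [0, 0, -0.16, 0, 0, 0, 0, 0, -0.32, 0, 0, 0, 0, 0, -0.48, 0, 0, 0, 0, 0, -0.48, 0, 0, 0, 0, 0, -0.48, 0, 0, 0, 0, 0, 0, 0, 0, 0]
}}

```text
time: 14.9
tool_pos: [0.4605, 0.2462, 0.2303]
ee_rot: [0.0, 0.865, 0.501, 0.003]
force: [-0.6, 0.3, -0.4]
width: 1.005
grip_force: 0.0
```

```bash
python3 - <<'E'
from h import *
A=arm.get_image("side")[90:280,230:390,::-1];B=arm.get_image("top")[125:315,200:370,::-1]
cv2.imwrite("pics/c6.png",cv2.resize(np.hstack([A,B]),None,fx=2.4,fy=2.4,interpolation=2))
# medium rim centre: 36 mm below small top along axis
print(P-.036*a); s=arm.state(); print(s["tool_pos"],s["joints"])
E
```

```text
[0.6168 0.0097 0.13  ]
[0.4589 0.2455 0.2275] [ 0.3494  0.2868 -0.3038  0.9797  0.0001  2.4409]
```

View pics/c6.png

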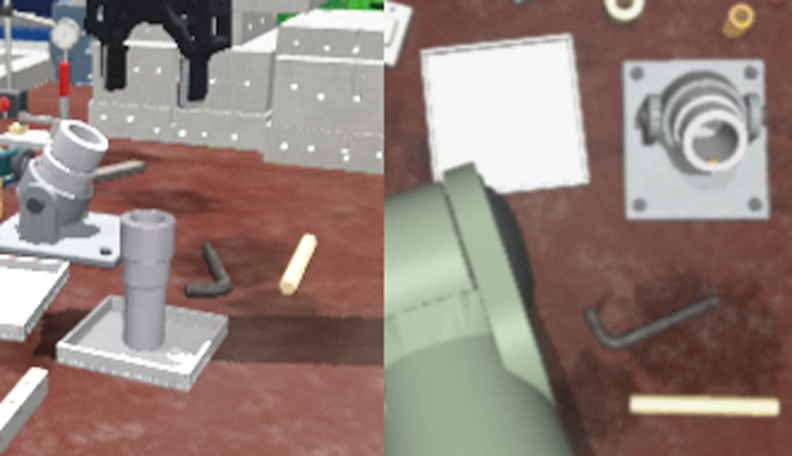

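The small sleeve stands upright in the small tray; the middle and largest are in the stand, rim centre in the top half about (713,140). I have used my picture views, so I go on numerically.

```bash
python3 - <<'E'
from h import *
im={n:arm.get_image(n)[:,:,::-1].copy() for n in("top","side")}
old={n:cv2.imread(f"pics/{n}4.png") for n in im}
for n,(x,y,w,h) in {"side":(246,136,34,30),"top":(318,165,38,36)}.items():
    g=[cv2.cvtColor(i[n],cv2.COLOR_BGR2GRAY)[y:y+h,x:x+w].astype(np.float32) for i in (old,im)]
    print(n,"mean diff",np.abs(g[0]-g[1]).mean(),cv2.phaseCorrelate(*g,cv2.createHanningWindow((w,h),5)))
    # first picture vs now, same patch
    g0=cv2.cvtColor(cv2.imread(f"pics/{n}0.png"),cv2.COLOR_BGR2GRAY)[y:y+h,x:x+w]
# top: bright rim of the medium -> ellipse of outer contour, bore
g=cv2.cvtColor(im["top"],cv2.COLOR_BGR2GRAY)
for t in (200,215,225):
    m=np.zeros_like(g); m[165:205,315:360]=(g[165:205,315:360]>t)
    cs,_=cv2.findContours(m,cv2.RETR_CCOMP,cv2.CHAIN_APPROX_NONE)
    for c in cs:
        if len(c)>20: print("top",t,cv2.fitEllipse(c))
g=cv2.cvtColor(im["side"],cv2.COLOR_BGR2GRAY)
for t in (185,200,215):
    m=np.zeros_like(g); m[135:162,248:280]=(g[135:162,248:280]>t)
    cs,_=cv2.findContours(m,cv2.RETR_CCOMP,cv2.CHAIN_APPROX_NONE)
    for c in cs:
        if len(c)>20: print("side",t,cv2.fitEllipse(c))
Q=P-.036*a; th=np.linspace(0,6.28,8,endpoint=False)
for n in im: print(n,"pred centre",proj(n,Q),"pred axes",cv2.fitEllipse(np.float32(proj(n,Q+.031*(np.cos(np.r_[0:6.2:.1])[:,None]*Y+np.sin(np.r_[0:6.2:.1])[:,None]*np.cross(Y,a))))))
E
```

```text
side mean diff 2.9813726 ((0.05579656901769425, -0.03486167498329351), 0.9880604132320042)
top mean diff 5.9459066 ((0.01377206200580261, -0.11197822713026184), 1.0102135363552305)
top 200 ((320.6597595214844, 197.992919921875), (13.430506706237793, 19.58890724182129), 140.65701293945312)
top 200 ((341.5825500488281, 187.55978393554688), (26.963769912719727, 38.19704055786133), 138.1567840576172)
top 200 ((338.208251953125, 183.81443786621094), (18.27931022644043, 21.76221466064453), 52.40763473510742)
top 200 ((336.8139953613281, 199.55259704589844), (41.05276870727539, 68.4148941040039), 177.21495056152344)
top 215 ((337.866455078125, 183.2703857421875), (24.00858497619629, 25.150951385498047), 64.02762603759766)
top 215 ((338.32366943359375, 183.60179138183594), (19.260128021240234, 22.366180419921875), 57.35981369018555)
top 215 ((336.0, 138.67880249023438), (34.75396728515625, 53.39699935913086), 0.0)
top 225 ((337.6652526855469, 183.31378173828125), (23.037376403808594, 24.197616577148438), 54.952789306640625)
top 225 ((337.87261962890625, 183.56101989746094), (20.7971267700195
[... 528 characters left out ...]
50878906), (5.615952491760254, 15.302499771118164), 118.10466766357422)
side 215 ((253.16561889648438, 153.1527557373047), (7.195353031158447, 16.211275100708008), 143.8418731689453)
side 215 ((264.8289794921875, 145.82318115234375), (8.074628829956055, 21.407255172729492), 116.28594207763672)
side 215 ((264.6595458984375, 145.4006805419922), (5.831501007080078, 16.197795867919922), 117.79212951660156)
top pred centre [337.5778 183.2724] pred axes ((337.583251953125, 183.1529083251953), (25.54984474182129, 27.58437156677246), 65.63224792480469)
side pred centre [263.9494 145.9488] pred axes ((263.8885192871094, 146.04061889648438), (8.054571151733398, 22.285263061523438), 117.46231842041016)
```

```bash
cat >> h.py <<'E'
Rg2=Rg*R.from_rotvec([0,0,np.pi]); Rd2=Rd*R.from_rotvec([0,0,np.pi])
E
python3 - <<'E'
from h import *
Q,e=tri((337.8,183.35),(264.7,145.85)); print(Q,e,P-.036*a,(Q-P)@a,(Q-P)@Y)
delta(P+.05*a,Rd2)
E
```

```text
[0.6158 0.009  0.1303] 0.0017185124681169538 [0.6168 0.0097 0.13  ] -0.03526132987972949 -0.0007170800457284917
tool d [-0.1459  0.2216  0.0196] rotvec [-0.0022 -0.0006 -2.1229]
```

Scaled: 0.037 m is 0.592, -0.012 m is -0.192.

Emit:
{"api": "drive_effector", "payload": {
  "steps": [-0.192, 0.288, 0, 0, 0, 0, -0.384, 0.592, 0, 0, 0, 0, -0.384, 0.592, 0, 0, 0, 0, -0.384, 0.592, 0, 0, 0, 0, -0.384, 0.592, 0, 0, 0, 0, -0.384, 0.592, 0, 0, 0, 0, -0.224, 0.2976, 0, 0, 0, 0, 0, 0, 0, 0, 0, 0]
}}

```text
time: 16.1
tool_pos: [0.5783, 0.0077, 0.2262]
ee_rot: [-0.001, 0.866, 0.5, -0.001]
force: [-0.2, 0.3, 0.2]
width: 0.996
grip_force: 0.0
```

Emit:
{"api": "drive_effector", "payload": {
  "steps": [0, 0, 0, 0, 0, -1.77, 0, 0, 0, 0, 0, -1.77, 0, 0, 0, 0, 0, -1.77, 0, 0, 0, 0, 0, -1.77, 0, 0, 0, 0, 0, -1.77, 0, 0, 0, 0, 0, -1.77, 0, 0, 0, 0, 0, -1.77, 0, 0, 0, 0, 0, -1.77, 0, 0, 0, 0, 0, -1.77, 0, 0, 0, 0, 0, -1.77, 0, 0, 0, 0, 0, -1.77, 0, 0, 0, 0, 0, -1.76]
}}

```text
time: 17.6
tool_pos: [0.5774, 0.0105, 0.2269]
ee_rot: [-0.001, -0.02, 1.0, 0.0]
force: [0.1, -0.3, 0.5]
width: 1.0
grip_force: 0.0
```

```bash
python3 - <<'E'
from h import *
delta(P+.05*a,Rg2);delta(P+.05*a,Rd2); print(arm.state()["joints"])
E
```

```text
tool d [-0.0003 -0.0021  0.0202] rotvec [ 0.0028 -0.4727  0.0077]
tool d [-0.0003 -0.0021  0.0202] rotvec [ 0.001  -0.0015  0.0081]
[-0.1099  0.3924 -0.1512  1.0287  0.0007 -0.1494]
```

Scaled: -0.002 m is -0.032, -0.118 rad is -1.18.

Emit:
{"api": "drive_effector", "payload": {
  "steps": [0, -0.032, 0, 0, -1.18, 0.02, 0, 0, 0, 0.01, -1.18, 0.02, 0, 0, 0, 0.01, -1.18, 0.02, 0, 0, 0, 0.01, -1.18, 0.02, 0, 0, 0, 0, 0, 0, 0, 0, 0, 0, 0, 0]
}}

```text
time: 18.35
tool_pos: [0.5792, 0.0074, 0.2281]
ee_rot: [0.233, -0.012, 0.972, 0.002]
force: [-0.0, -0.3, -0.8]
width: 0.997
grip_force: 0.0
```

```bash
python3 - <<'E'
from h import *
delta(np.array([.6163,.0094,.1302])-.013*a,Rg2); print(arm.state()["joints"])
E
```

```text
tool d [0.0113 0.0013 0.1171] rotvec [-0.004   0.0001 -0.0062]
[-0.1548  0.1057 -0.6583  0.3418  0.0803 -0.1601]
```

Emit:
{"api": "drive_effector", "payload": {
  "steps": [0.176, 0.016, 0, -0.04, 0, -0.06, 0, 0, 0.32, 0, 0, 0, 0, 0, 0.32, 0, 0, 0, 0, 0, 0.32, 0, 0, 0, 0, 0, 0.24, 0, 0, 0, 0, 0, 0.192, 0, 0, 0, 0, 0, 0.128, 0, 0, 0, 0, 0, 0, 0, 0, 0]
}}

```text
time: 19.35
tool_pos: [0.6118, 0.0088, 0.1371]
ee_rot: [0.233, -0.015, 0.972, 0.004]
force: [-0.4, -0.1, 0.8]
width: 1.0
grip_force: 0.0
```

```bash
python3 - <<'E'
from h import *
delta(np.array([.6163,.0094,.1302])-.013*a,Rg2)
E
```

```text
tool d [-0.0009  0.0005  0.0212] rotvec [-0.0005 -0.0003 -0.0012]
```

Scaled: 0.008 m is 0.128, 0.005 m is 0.08.

Emit:
{"api": "drive_effector", "payload": {
  "steps": [-0.008, 0.008, 0.128, 0, 0, 0, 0, 0, 0.128, 0, 0, 0, 0, 0, 0.08, 0, 0, 0, 0, 0, 0, 0, 0, 0, 0, 0, 0, 0, 0, 0]
}}

```text
time: 19.98
tool_pos: [0.6218, 0.0095, 0.1191]
ee_rot: [0.234, -0.015, 0.972, 0.003]
force: [-0.1, 0.4, 0.1]
width: 0.999
grip_force: 0.0
```

```bash
python3 - <<'E'
from h import *
delta(np.array([.6163,.0094,.1302])-.013*a,Rg2)
E
```

```text
tool d [-0.0002  0.0001  0.0006] rotvec [-0.0007  0.0005 -0.0012]
```

Emit:
{"api": "drive_effector", "payload": {
  "steps": [0, 0, 0, 0, 0, 0, 0, 0, 0, 0, 0, 0, 0, 0, 0, 0, 0, 0, 0, 0, 0, 0, 0, 0, 0, 0, 0, 0, 0, 0, 0, 0, 0, 0, 0, 0],
  "finger_gap": 0,
  "grip_n": 80
}}

```text
time: 20.72
tool_pos: [0.6217, 0.01, 0.1198]
ee_rot: [0.234, -0.015, 0.972, 0.004]
force: [-4.5, 2.0, 5.2]
width: 0.707
grip_force: 85.0
```

Scaled: -0.005 m is -0.08, -0.004 m is -0.064.

Emit:
{"api": "drive_effector", "payload": {
  "steps": [0, 0, -0.048, 0, 0, 0, 0, 0, -0.064, 0, 0, 0, 0, 0, -0.08, 0, 0, 0]
}}

```text
time: 21.1
tool_pos: [0.6167, 0.0095, 0.1289]
ee_rot: [0.234, -0.015, 0.972, 0.004]
force: [9.5, 1.2, -13.5]
width: 0.704
grip_force: 90.1
```

Emit:
{"api": "drive_effector", "payload": {
  "steps": [0, 0, -0.096, 0, 0, 0, 0, 0, -0.096, 0, 0, 0, 0, 0, -0.096, 0, 0, 0, 0, 0, 0, 0, 0, 0]
}}

```text
time: 21.6
tool_pos: [0.6077, 0.0091, 0.1461]
ee_rot: [0.234, -0.015, 0.972, 0.003]
force: [0.7, -0.7, -2.8]
width: 0.703
grip_force: 91.7
```

```bash
python3 - <<'E'
from h import *
p,R0=pose(); print(p); a0,b0=cv2.imread("pics/side4.png"),arm.get_image("side")[:,:,::-1]
# large rim region: unchanged?
for n,(x,y,w,h) in {"large":(242,155,26,14)}.items():
    g=[cv2.cvtColor(np.ascontiguousarray(i),cv2.COLOR_BGR2GRAY)[y:y+h,x:x+w].astype(np.float32) for i in (a0,b0)]
    print(cv2.phaseCorrelate(*g,cv2.createHanningWindow((w,h),5)),np.abs(g[0]-g[1]).mean())
E
```

```text
[0.6077 0.0091 0.1461]
((0.23450964308730704, 0.40281665574093406), 1.427176370738465) 3.6043956
```

Scaled: -0.012 m is -0.192, -0.01 m is -0.16.

Emit:
{"api": "drive_effector", "payload": {
  "steps": [0, 0, -0.16, 0, 0, 0, 0, 0, -0.192, 0, 0, 0, 0, 0, -0.192, 0, 0, 0, 0, 0, -0.192, 0, 0, 0, 0, 0, -0.192, 0, 0, 0, 0, 0, -0.192, 0, 0, 0, 0, 0, 0, 0, 0, 0]
}}

```text
time: 22.52
tool_pos: [0.5767, 0.0081, 0.2095]
ee_rot: [0.235, -0.015, 0.972, 0.003]
force: [0.1, -0.6, -1.8]
width: 0.707
grip_force: 91.7
```

```bash
python3 - <<'E'
from h import *
delta(np.array([.655,.212,.20]),Rd2); delta(np.array([.655,.212,.20]),Rg2);print(arm.state()["joints"])
E
```

```text
tool d [-0.0708  0.2015  0.0469] rotvec [-0.0008  0.4738 -0.0013]
tool d [-0.0708  0.2015  0.0469] rotvec [-0.001   0.0026 -0.001 ]
[-0.1563  0.1241 -0.6942  0.2856  0.0842 -0.1664]
```

Emit:
{"api": "drive_effector", "payload": {
  "steps": [0, 0.32, 0, 0, 0, 0, 0, 0.56, 0, 0, 0, 0, 0, 0.56, 0, 0, 0, 0, 0, 0.48, 0, 0, 0, 0, 0, 0, 0, 0, 0.95, 0, 0, 0, 0, 0, 0.95, 0, 0, 0, 0, 0, 0.95, 0, 0, 0, 0, 0, 0.95, 0, 0, 0, 0, 0, 0.94, 0, 0, 0, 0, 0, 0, 0, 0, 0, 0, 0, 0, 0]
}}

```text
time: 23.9
tool_pos: [0.5727, 0.1282, 0.2075]
ee_rot: [-0.001, -0.015, 1.0, -0.0]
force: [-0.2, -0.9, -3.5]
width: 0.71
grip_force: 91.7
```

```bash
python3 - <<'E'
from h import *
delta(np.array([.655,.212,.16]),Rd2); print(arm.state()["joints"])
E
```

```text
tool d [-0.0849  0.0813  0.0474] rotvec [-0.     -0.0015 -0.0013]
[ 0.0944  0.4236 -0.155   0.9937  0.0001  0.0642]
```

Scaled: -0.022 m is -0.352, 0.021 m is 0.336, -0.0015 rad is -0.015.

Emit:
{"api": "drive_effector", "payload": {
  "steps": [-0.272, 0.256, 0, 0, 0, 0, -0.352, 0.336, 0.16, 0, 0, 0, -0.352, 0.336, 0.24, 0, 0, 0, -0.288, 0.272, 0.24, 0, 0, 0, -0.096, 0.096, 0.112, 0, -0.015, 0, 0, 0, 0, 0, 0, 0, 0, 0, 0, 0, 0, 0]
}}

```text
time: 24.78
tool_pos: [0.6548, 0.2111, 0.1617]
ee_rot: [-0.0, -0.015, 1.0, -0.0]
force: [-0.3, -1.3, -2.8]
width: 0.707
grip_force: 91.7
```

```bash
python3 - <<'E'
from h import *
delta(np.array([.655,.212,.085]),Rd2)
E
```

```text
tool d [-0.0003  0.001   0.0767] rotvec [-0.0003 -0.0002 -0.0017]
```

Emit:
{"api": "drive_effector", "payload": {
  "steps": [0, 0.016, 0.24, 0, 0, 0, 0, 0, 0.288, 0, 0, 0, 0, 0, 0.288, 0, 0, 0, 0, 0, 0.208, 0, 0, 0, 0, 0, 0.128, 0, 0, 0, 0, 0, 0.064, 0, 0, 0, 0, 0, 0, 0, 0, 0]
}}

```text
time: 25.65
tool_pos: [0.6552, 0.2127, 0.085]
ee_rot: [-0.0, -0.015, 1.0, -0.0]
force: [0.6, -0.4, -3.1]
width: 0.706
grip_force: 91.7
```

Emit:
{"api": "drive_effector", "payload": {
  "steps": [0, 0, 0.032, 0, 0, 0, 0, 0, 0.016, 0, 0, 0, 0, 0, 0.016, 0, 0, 0, 0, 0, 0, 0, 0, 0]
}}

```text
time: 26.15
tool_pos: [0.6551, 0.2126, 0.081]
ee_rot: [-0.0, -0.015, 1.0, -0.0]
force: [-0.4, -0.9, -2.8]
width: 0.707
grip_force: 91.7
```

Scaled: 0.001 m is 0.016.

Emit:
{"api": "drive_effector", "payload": {
  "steps": [0, 0, 0.016, 0, 0, 0, 0, 0, 0.016, 0, 0, 0, 0, 0, 0, 0, 0, 0]
}}

```text
time: 26.52
tool_pos: [0.6552, 0.2126, 0.0795]
ee_rot: [-0.0, -0.015, 1.0, -0.0]
force: [-0.4, -0.2, 0.1]
width: 0.706
grip_force: 92.2
```

Contact is starting. One more millimetre, then release.

The rows are not in the units I measure in: shifts go in shares of 62.5 mm and turns go in units of 0.1 rad. I convert before sending: 0.001 m is 0.016.

Emit:
{"api": "drive_effector", "payload": {
  "steps": [0, 0, 0.016, 0, 0, 0, 0, 0, 0, 0, 0, 0]
}}

```text
time: 26.78
tool_pos: [0.6553, 0.2126, 0.0794]
ee_rot: [0.0, -0.015, 1.0, -0.0]
force: [-2.9, -1.0, 6.6]
width: 0.706
grip_force: 93.1
```

Emit:
{"api": "drive_effector", "payload": {
  "steps": [0, 0, 0, 0, 0, 0, 0, 0, 0, 0, 0, 0, 0, 0, 0, 0, 0, 0, 0, 0, 0, 0, 0, 0, 0, 0, 0, 0, 0, 0, 0, 0, 0, 0, 0, 0],
  "finger_gap": 1.0
}}

```text
time: 27.52
tool_pos: [0.6551, 0.2126, 0.0779]
ee_rot: [-0.0, -0.015, 1.0, -0.0]
force: [-0.1, -0.0, -0.8]
width: 1.0
grip_force: 0.0
```

Emit:
{"api": "drive_effector", "payload": {
  "steps": [0, 0, -0.16, 0, 0, 0, 0, 0, -0.32, 0, 0, 0, 0, 0, -0.48, 0, 0, 0, 0, 0, -0.48, 0, 0, 0, 0, 0, -0.48, 0, 0, 0, 0, 0, -0.48, 0, 0, 0, 0, 0, 0, 0, 0, 0]
}}

```text
time: 28.4
tool_pos: [0.657, 0.213, 0.2319]
ee_rot: [0.003, -0.015, 1.0, 0.001]
force: [0.3, 0.5, 0.5]
width: 1.001
grip_force: 0.0
```

Emit:
{"api": "drive_effector", "payload": {
  "steps": [0.64, -0.8, 0, 0, 0, 0, 0.64, -0.8, 0, 0, 0, 0, 0.64, -0.8, 0, 0, 0, 0, 0.48, -0.8, 0, 0, 0, 0, 0, -0.8, 0, 0, 0, 0, 0, -0.8, 0, 0, 0, 0, 0, -0.8, 0, 0, 0, 0, 0, -0.8, 0, 0, 0, 0, 0, 0, 0, 0, 0, 0]
}}

```text
time: 29.52
tool_pos: [0.5197, -0.1911, 0.2272]
ee_rot: [-0.001, -0.013, 1.0, -0.0]
force: [-0.1, -0.3, 0.2]
width: 1.002
grip_force: 0.0
```

```bash
python3 - <<'E'
from h import *
im={n:arm.get_image(n)[:,:,::-1].copy() for n in("top","side")}
for n in im: cv2.imwrite(f"pics/{n}9.png",im[n])
# upright check: bright-top disc of each sleeve in top view (above dark shading), expected rim centres
for nm,c,h,r in (("small",(.459,.246),.124,.024),("med",(.655,.212),.094,.031)):
    for n in im:
        u=np.r_[0:6.2:.1]; ring=np.float32(proj(n,np.c_[c[0]+r*np.cos(u),c[1]+r*np.sin(u),0*u+h]))
        print(nm,n,"expected rim ellipse",cv2.fitEllipse(ring))
        x0,y0=ring.min(0).astype(int)-8; x1,y1=ring.max(0).astype(int)+9
        g=cv2.cvtColor(im[n],cv2.COLOR_BGR2GRAY); e=cv2.Canny(g[y0:y1,x0:x1],60,140)
        k=sorted(cv2.findContours(e,cv2.RETR_LIST,cv2.CHAIN_APPROX_NONE)[0],key=len)[-3:]
        for q in k:
            if len(q)>15: E=cv2.fitEllipse(q); print("   seen",np.array(E[0])+[x0,y0],E[1],E[2])
# untouched things: change between first and last picture
d=lambda n,b:np.abs(cv2.imread(f"pics/{n}0.png")[b[1]:b[3],b[0]:b[2]].astype(int)-im[n][b[1]:b[3],b[0]:b[2]]).mean()
for nm,n,b in (("pillar top","top",(155,165,182,190)),("parallel","top",(142,222,193,236)),("hex","top",(280,245,345,275)),("pillar side","side",(170,192,190,258)),("parallel side","side",(216,240,252,284)),("hex side","side",(304,188,330,215)),("large","side",(242,158,268,170))): print(nm,d(n,b))
E
```

```text
small top expected rim ellipse ((231.6271514892578, 250.14910888671875), (21.334211349487305, 21.514877319335938), 23.470104217529297)
   seen [216.1793 285.6688] (36.893619537353516, 99.54812622070312) 23.564619064331055
   seen [233.3847 247.1256] (20.090862274169922, 20.464557647705078) 3.2157719135284424
small side expected rim ellipse ((291.0936279296875, 180.0774383544922), (7.400573253631592, 23.416303634643555), 91.6531982421875)
   seen [291.  180.5] (3.325144052505493, 15.638484954833984) 90.87368774414062
   seen [291.7045 172.2255] (6.46882295
[... 358 characters left out ...]
844970703) 80.51497650146484
   seen [248.8685 171.043 ] (21.848716735839844, 24.491239547729492) 105.36925506591797
med side expected rim ellipse ((216.61769104003906, 177.5871124267578), (8.084366798400879, 26.184720993041992), 87.80748748779297)
   seen [227.1605 168.8196] (6.800743103027344, 9.50705623626709) 160.84315490722656
   seen [217.0806 177.942 ] (4.476228713989258, 17.706066131591797) 87.89668273925781
   seen [209.7062 177.4335] (21.311670303344727, 33.71553039550781) 96.00386810302734
pillar top 3.3728395061728396
parallel 3.6582633053221287
hex 2.5227350427350426
pillar side 2.653030303030303
parallel side 2.133417508417508
hex side 2.382241215574549
large 12.217948717948717
```

```bash
python3 - <<'E'
from h import *
Q=P-.072*a; u=np.r_[0:6.2:.1]
for n,t0 in(("side",(185,200,215)),("top",(200,215,225))):
    ring=np.float32(proj(n,Q+.0345*(np.cos(u)[:,None]*Y+np.sin(u)[:,None]*np.cross(Y,a)))); print(n,"exp",cv2.fitEllipse(ring))
    g=cv2.imread(f"pics/{n}9.png",0); x0,y0=ring.min(0).astype(int)-3; x1,y1=ring.max(0).astype(int)+4
    for t in t0:
        for c in cv2.findContours((g[y0:y1,x0:x1]>t).astype(np.uint8),cv2.RETR_CCOMP,cv2.CHAIN_APPROX_NONE)[0]:
            if len(c)>25: e=cv2.fitEllipse(c); print(t,np.array(e[0])+[x0,y0],e[1:])
for n,b in(("side",(236,165,250,172)),("side",(238,172,262,195)),("side",(240,158,262,172))):
    g=[cv2.imread(f"pics/{n}{k}.png",0)[b[1]:b[3],b[0]:b[2]].astype(float) for k in(0,9)]; print(b,np.abs(g[0]-g[1]).mean())
E
```

```text
side exp ((258.4098815917969, 156.72076416015625), (9.525981903076172, 24.381614685058594), 117.38980102539062)
185 [246.3702 162.7328] ((5.978154182434082, 7.440231800079346), 166.5923309326172)
185 [258.3391 153.9024] ((15.319744110107422, 27.629993438720703), 113.43278503417969)
185 [258.2523 155.6325] ((7.735786437988281, 18.477968215942383), 117.81719207763672)
200 [258.0557 153.7937] ((14.621885299682617, 26.687898635864258), 117.42179870605469)
200 [258.7925 155.807 ] ((8.077183723449707, 20.41204833984375), 118.85882568359375)
215 [258.4755 153.9665] ((13.356910705566406, 25.910032272338867), 116.19216918945312)
top exp ((335.0697021484375, 178.3995361328125), (27.691694259643555, 29.790042877197266), 65.0665512084961)
200 [336.8594 180.0822] ((26.626619338989258, 34.92440414428711), 133.2848358154297)
200 [335.8065 178.6617] ((22.465848922729492, 24.298938751220703), 75.09719848632812)
215 [348.7296 191.8101] ((7.2423248291015625, 10.679544448852539), 43.96266174316406)
215 [335.2614 178.3137] ((26.390710830688477, 27.640338897705078), 54.37472152709961)
215 [335.6844 178.7324] ((23.62840461730957, 24.9428768157959), 72.84060668945312)
225 [332.619 174.066] ((14.675622940063477, 23.315227508544922), 58.26846694946289)
(236, 165, 250, 172) 2.816326530612245
(238, 172, 262, 195) 2.4402173913043477
(240, 158, 262, 172) 5.571428571428571
```

```bash
python3 -c "
from rig import arm
print(arm.hand_in())"
```

```text
the job is handed in; nothing more can be done
None
```

The job is handed in at about 30 s: the small sleeve was drawn first and stands upright in the small tray, the middle one then went upright into the big tray; by the camera measurements the largest is still seated to within about 1–2 mm, and the pillar, hex key and parallel have not moved.

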